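# Ready the microtome for the next block: set the dial, hold the clamp open

### The job

Turn the section-thickness dial on top of the microtome clockwise until its pointer stands at the small setting rider on the rim of the scale, and let go of it. Then swing the cassette clamp's cam lever round to its highest lift, where it points straight out to the front and the sprung jaw is fully open for the next block, and finish while still holding the lever there, because the jaw's spring would drive it off the top. Do not touch the blade holder, and leave the other things where they are.

Things in the scene. Friction and masses are not known exactly. Their poses are not given: they have to be found in the camera images.
- microtome: Rotary microtome, fixed: grey base 290 x 210 mm, white housing 145 x 200 mm on its rear half, flat top 165 mm above the bench with the dial on its left, a tool tray on its right; handwheel on the right (to 175 mm); cassette clamp on the housing's front. Origin: on the bench below the middle of the housing's front face; x points away from its front and the operator, y to its left. Yaw varies.
- dial_center (a point): On the dial's vertical axis at half height of its grip, 183 mm above the bench. Skirt 54 mm in diameter, top 173.5 mm above the bench; on it an upright bar grip 46 mm long, 12 mm thick, up to 194.5 mm, to be pinched across its 12 mm. The bar lies along the line from the axis to the pointer; a white line runs along bar and pointer. Axes as the microtome's.
- dial_pointer (a point): tip of the dial's pointer, 38 mm from the axis, just above the black scale disc (101 mm in diameter, white marks every 0.1 rad); turns with the dial
- thickness_dial (a joint): Dial angle (rad), grows clockwise seen from above. At 0 the pointer points along the microtome's +y (left), at 1.571 along its +x (away from the operator). Stays where it is left (friction about 0.03 N m). Range 0 to 3.0, starts between 0.1 and 0.5.
- setting_rider: Small steel rider fixed on the rim of the dial's scale disc: a tab 16 x 9 mm with a pointed inner end and a small screw head, 8 mm high; it marks the wanted thickness. Origin on the dial's axis, x axis points from there to the tab. It stands 0.5 to 1.5 rad clockwise of the pointer's start.
- rider_tip (a point): pointed inner end of the rider, 38 mm from the dial's axis: the dial is set when the pointer's tip stands here
- clamp_lever: Steel cam lever lying level on top of the clamp, turning about a vertical axis. Origin on that axis, 140 mm above the bench, at (-50, -40, 140) mm in the microtome's frame; x axis points along the lever to its handle. Arm 13 mm wide, top 150 mm above the bench. At rest it points to the microtome's right (-y). It turns clockwise seen from above; highest lift when it points to the microtome's -x.
- lever_handle (a point): Middle of the lever's upright round black handle, a sleeve that spins freely on its pin: 14 mm in diameter, from 150.5 to 191.5 mm above the bench; this point is 173 mm above the bench, 60 mm from the lever's axis. The spring pushes the lever back towards rest before the top and onwards beyond it: about 2 N at the handle from rest to half way, almost nothing at the top; friction 0.01 N m.
- jaw (a joint): How far the cam has drawn the clamp's right jaw to the right (m): 0 shut, about 0.0058 fully open at the highest lift. With lever angle a from rest (rad) it is about 0.0058 sin(a). Highest lift at a = 1.571, a quarter turn from rest; beyond it the jaw closes again; end stop at a = 2.3. Jaw spring about 24 N shut, 36 N open.
- blade_holder: blade holder with the blade on the base before the clamp, 108 mm wide, 50 mm deep; origin in the middle of its underside, 34 mm above the bench; its highest edge is 107 mm above the bench. Not to be touched
- next_block: cassette with a wax block, 28 x 40 x 13 mm, lying on the left front of the base; leave alone
- forceps: steel forceps, 118 mm long, in the tool tray on the housing; leave alone
- timer: white bench timer, 68 x 40 x 58 mm, near the cold plate on the left; leave alone
- small_beaker: clear plastic beaker, 54 mm in diameter, 70 mm high, on the left; leave alone
- mould_a: steel base mould, 24 x 37 x 9 mm, on the left; leave alone
- mould_b: steel base mould, 24 x 37 x 9 mm, on the left; leave alone
- dish: flat round dish with lid, 60 mm in diameter, 14 mm high, on the right; leave alone
- pencil: pencil, 112 mm long, at the front right; leave alone
- big_bottle: reagent bottle with screw cap, 62 mm in diameter, 118 mm high, at the right; leave alone

How it is judged:
By the outcome, as a careful person would: the job done as asked, in the order asked, and still so for the second after the job is handed in, while the arm keeps its last pose, push and grip.
It also fails if it takes over 51 s, if anything falls off the work surface, if the arm or the gripper's body presses on something with over 40 N, if the wrist force passes 120 N, or if a joint passes its speed limit or range.

### The arm

A 6-joint arm with a two-finger parallel gripper is mounted at the origin on a cart in front of the work surface, level with it; the furniture and walls round the work are solid. World frame = base frame: x ahead of the robot, y to its left, z up, the work surface at z = 0. Lengths are in m, angles in degrees, forces in N, time in s.
With the tool pointing down it reaches from about 0.25 to 0.725 m from the base axis. Payload 9.7 kg.
Tool frame: the origin (TCP) lies on the centre line of the jaws, within the pads' length; the fingertips stand bot.nose_length ahead of it and the grasp point (between the pads) lies 11 mm behind it (bot.nose_length is the distance from the TCP to the fingertips, in m); z points along the fingers, y is the line along which they close (so a half turn about z gives the same grasp; the last joint's range is limited). The gripper opens to 85 mm and grips with 20 to 120 N. Pads are 22 mm wide; open, the fingers measure 114 mm over their backs; the gripper's body (76 mm by 85 mm) begins 54 mm behind the grasp point. The pads swing forward as they close: fully open they stand 13 mm farther back than shut.
Start: joints at [-68.87, 4.979, 10.078, 95.1, 0, 90], TCP at [0.198, -0.513, 0.239] pointing down, gripper open.
Joint ranges: [-179.16, 179.16], [-48.56, 103.87], [-65.8, 70.77], [-126.05, 130.52], [-82.76, 87.17], [-180, 180]. Speed limits (degrees/s): [127.2, 127.2, 147.25, 180, 180, 180].

### API

Orientations are given as [roll, pitch, yaw] about the fixed x, y, z axes, in that order (R = Rz(yaw) Ry(pitch) Rx(roll)).
In Python, from workcell import bot gives the robot as it stands. The module is installed in compiled form; this text tells all that it offers.
- The arm moves only by the shell command python3 -m inch 'ROWS' [OPENING] [FORCE]. ROWS is JSON, a list of rows, each a list of 4 numbers: the shift along the world's x, y, z in cm, then the turn about the world's z in degrees. A call has exactly 8 rows; each row is the pose to reach, as a shift and turn from the pose commanded when the call began; what a row does not reach only later rows make up. A row lasts 1/8 s, in which the tool goes at most 62.5 mm and 10.7 degrees, less where a joint would pass 70% of its speed; a pose out of reach is approached as far as the arm can. A call with a gripper value outside its range is refused whole. OPENING is the finger opening in cm, from 0 to 8.54, set as the call begins (- or left out, the last holds). The fingers move at their own pace and stop on an object; FORCE is the grip in N (left out, the last holds). Time passes only in rows, so rows that repeat a pose let the fingers close, or fill a call up. It gives the time, the measured TCP pose, the force, the opening and the grip force at its end, in the units of the state.
- bot.get_obs(): the state, without advancing time (a new reading comes with each control period).
- bot.camera(name): name is "side" or "top" or "wrist"; returns a dict with "img" (420x560x3 uint8, red, green, blue), "fovy" (degrees; the focal length in pixels is half the picture's height over the tangent of half this angle, whatever the lens; pixels are square), "cx", "cy" (the principal point, pixels), "dist" ([k1, k2, p1, p2, k3] as OpenCV has them; the pictures are not rectified), "R" (3x3) and "t" (3): a world point X has camera coordinates R X + t; the wrist camera has in their place "mount" (4x4, takes a point from camera to tool coordinates, whose origin is the TCP and whose axes are the flange's). Camera axes: x right, y down, z forward; pixel columns grow to the right and rows downward; lengths in m; the calibration is good to about 2 mm. A picture is of the moment at which its call begins: read the wrist's pose just before it. There is no depth.
- bot.job_done(): hands the job in; it is judged then, once.
Trained networks look in a picture, given as the dict that the camera call returned (one of the last four; its "shot" number tells which), for a name from the list of things; names that differ only in an ending like _2 or _b are one class to them, and where a whole thing is asked for, a point or a joint stands for the part that bears it (a point fixed in the world has none). Each returns a list of dicts, best first, with "score" (0 to 1); they miss things now and then, are a little off and sometimes report something else, mostly with a low value. They report only what shows in the picture. A call takes as long as a camera call.
- bot.find_in(thing, picture): "point" ([column, row] in pixels, amid what is visible of it).
- bot.landmark_of(thing, picture): "point" ([column, row] in pixels: a listed point, or the origin of a listed thing).
The state is a dict: "time": time; "q": joint angles; "qd": joint speeds; "joint_efforts": joint torques, N m; "ee_pos": TCP position; "tcp_rot": TCP orientation; "wrist_force": force on the tool from outside, world axes, zero at the start; "torque": the same for the moment, N m; "opening": finger opening in m; "grasp_force": force on a finger pad.
Only numpy, scipy, OpenCV 4.12 (cv2) and the standard library are available. Lean on these libraries where they do the work, as an engineer would, in place of code of your own. Each camera call takes 0.05 s, during which the arm holds its last target. There are 200 camera calls.

## Working session

There is one attempt and no reset: what is moved stays moved. The work goes in short steps, Python scripts to look and compute and a shell command to move; the robot and the scene stay as the last step left them, time stands still between calls to the robot, and variables do not carry over. Pictures are saved under pics/ and viewed, at most 10 in all, crops included, and the job is handed in when it is done.

```bash
mkdir -p pics
cat > h.py <<'E'
import numpy as np, cv2
from scipy.spatial.transform import Rotation as Ro
from workcell import bot
def pose():
    o=bot.get_obs(); return np.array(o["ee_pos"]),np.array(o["tcp_rot"])
def cam(n):
    o=bot.get_obs(); p=bot.camera(n)
    p["o"]=o
    if n=="wrist":
        T=np.eye(4); T[:3,:3]=Ro.from_euler("xyz",o["tcp_rot"],degrees=True).as_matrix(); T[:3,3]=o["ee_pos"]
        M=np.linalg.inv(T@np.array(p["mount"])); R,t=M[:3,:3],M[:3,3]
    else: R,t=np.array(p["R"]),np.array(p["t"])
    f=p["img"].shape[0]/2/np.tan(np.radians(p["fovy"])/2)
    p["K"]=np.array([[f,0,p["cx"]],[0,f,p["cy"]],[0,0,1]]); p["RR"],p["tt"]=R,t
    return p
def ray(p,uv):
    n=cv2.undistortPoints(np.array([[uv]],float),p["K"],np.array(p["dist"],float))[0,0]
    return -p["RR"].T@p["tt"], p["RR"].T@np.array([n[0],n[1],1])
def atz(p,uv,z):
    c,d=ray(p,uv); return c+d*(z-c[2])/d[2]
def proj(p,X):
    return cv2.projectPoints(np.array(X,float).reshape(-1,1,3),cv2.Rodrigues(p["RR"])[0],p["tt"],p["K"],np.array(p["dist"],float))[0][:,0]
def save(p,name): cv2.imwrite("pics/"+name,cv2.cvtColor(p["img"],cv2.COLOR_RGB2BGR))
Z=dict(microtome=0,dial_center=.183,dial_pointer=.168,rider_tip=.168,clamp_lever=.14,lever_handle=.173,blade_holder=.034)
def look(p,names):
    for n in names:
        for d in bot.landmark_of(n,p)[:2]:
            print(n,round(d["score"],2),np.round(d["point"]),np.round(atz(p,d["point"],Z[n]),4))
E
python3 - <<'E'
from h import *
o=bot.get_obs(); print(o["ee_pos"],o["tcp_rot"],bot.nose_length,o["time"])
for n in ("top","side","wrist"):
    p=cam(n); save(p,n+"0.png"); print(n,-p["RR"].T@p["tt"])
    look(p,Z)
E
python3 -c "
import cv2,numpy as np
cv2.imwrite('pics/a.png',cv2.imread('pics/top0.png'))"
```

```text
[ 0.19818399 -0.51281319  0.23857033] [-1.79922179e+02  1.72660251e-03  2.11308490e+01] 0.008 0.0
top [ 0.40760022 -0.06019063  0.95894551]
microtome 0.94 [263. 218.] [ 0.5622 -0.0268  0.    ]
microtome 0.34 [244. 161.] [0.7034 0.0206 0.    ]
dial_center 0.8 [245. 176.] [0.6158 0.003  0.183 ]
dial_center 0.63 [376. 161.] [ 0.6473 -0.2598  0.183 ]
dial_pointer 0.77 [231. 172.] [0.6273 0.0315 0.168 ]
dial_pointer 0.64 [266. 220.] [ 0.5309 -0.0384  0.168 ]
rider_tip 0.67 [294. 175.] [ 0.6227 -0.0964  0.168 ]
rider_tip 0.57 [242. 162.] [0.648  0.0108 0.168 ]
clamp_lever 0.73 [283. 236.] [ 0.5013 -0.0731  0.14  ]
lever_handle 0.87 [312. 236.] [ 0.4982 -0.1291  0.173 ]
lever_handle 0.69 [283. 239.] [ 0.4923 -0.072   0.173 ]
blade_holder 0.69 [258. 266.] [ 0.4456 -0.0171  0.034 ]
side [ 0.32306564 -1.12324561  0.6921168 ]
microtome 0.65 [252. 197.] [0.5605 0.2114 0.    ]
microtome 0.62 [272. 241.] [ 0.5645 -0.032   0.    ]
dial_center 0.93 [292. 166.] [ 0.6197 -0.0026  0.183 ]
dial_center 0.55 [273. 240.] [ 0.5034 -0.3179  0.183 ]
dial_pointer 0.49 [292. 162.] [0.6342 0.055  0.168 ]
rider_tip 0.53 [305. 169.] [0.655  0.0088 0.168 ]
clamp_lever 0.63 [248. 200.] [ 0.4997 -0.0694  0.14  ]
lever_handle 0.63 [254. 196.] [ 0.5053 -0.1139  0.173 ]
lever_handle 0.53 [363. 304.] [ 0.6012 -0.5167  0.173 ]
blade_holder 0.72 [225. 231.] [ 0.4511 -0.0167  0.034 ]
blade_holder 0.7 [272. 243.] [ 0.5517 -0.093   0.034 ]
wrist [ 0.27190798 -0.48506303  0.37481767]
```

View pics/top0.png

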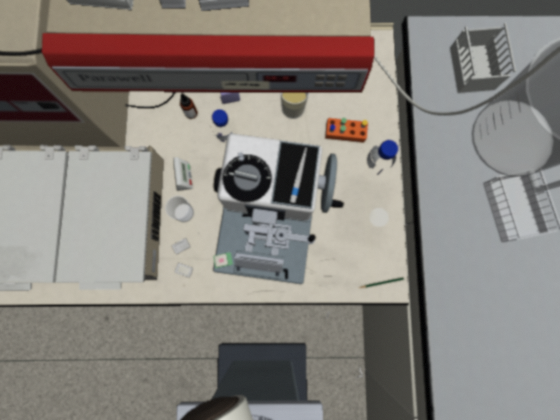

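View pics/side0.png

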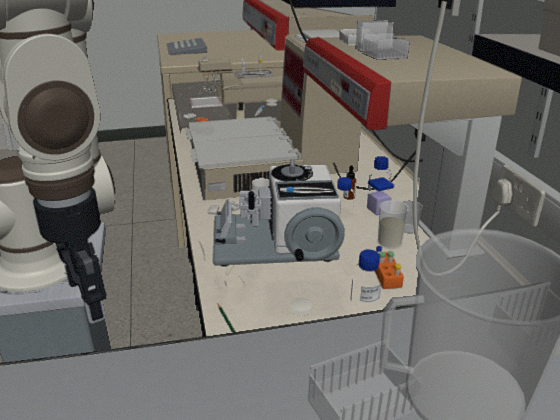

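The top view shows the microtome at about (265,215) with the dial at (247,178) and the lever handle at (312,238). The side view shows an overhanging red shelf behind it, so I'll triangulate that edge before moving.

Run:
```python
from h import *
from scipy.optimize import least_squares
a=cam("top");b=cam("side");w=cam("wrist")
def tri(u,v):
    s=least_squares(lambda X:np.r_[proj(a,X)[0]-u,proj(b,X)[0]-v],[.6,0,.3]);print(np.round(s.x,3),round(s.cost,1));return s.x
tri([361,91],[381,122]); tri([245,176],[292,166]); tri([312,236],[254,196]);tri([242,162],[305,169])
print(np.round(w["mount"],3),w["fovy"])
```

```text
[ 0.729 -0.201  0.344] 71.7
[0.618 0.002 0.181] 0.9
[ 0.5   -0.129  0.179] 2.7
[0.652 0.01  0.167] 1.5
[[ 0.    -0.95  -0.311  0.079]
 [ 1.     0.     0.     0.   ]
 [ 0.    -0.311  0.95  -0.136]
 [ 0.     0.     0.     1.   ]] 60.442009541190956
```

```bash
python3 -m inch '[[3,4,3,-10],[8,10,4,-20],[13,15,4,-30],[17,20,4,-40],[21,26,4,-50],[25,31,4,-60],[29,36,4,-70],[33,42,4,-80]]' 8.5 30
python3 -m inch '[[3,4,0,-10],[5,7,0,-20],[6,8,0,-30],[7,9.3,-1,-40],[7,9.3,-1,-50],[7,9.3,-1,-51],[7,9.3,-1,-51],[7,9.3,-1,-51]]'
python3 - <<'E'
from h import *
p=cam("wrist"); save(p,"w1.png"); print(p["o"]["ee_pos"],p["o"]["tcp_rot"],p["o"]["q"],p["o"]["time"])
look(p,Z)
E
```

```text
time: 2.35
ee_pos: [0.358, -0.3023, 0.2791]
tcp_rot: [-174.4, 0.5, -43.4]
wrist_force: [-0.2, -0.3, -0.2]
opening: 0.0849
grasp_force: 0.0
time: 3.35
ee_pos: [0.1198, -0.3139, 0.2719]
tcp_rot: [-166.0, 1.8, -80.5]
wrist_force: [-0.4, -0.2, -0.7]
opening: 0.0851
grasp_force: 0.0
[ 0.1198098  -0.31393393  0.2718512 ] [-166.03638406    1.76328494  -80.52789492] [-80.58366841 -22.35388122 -11.14735904 102.9836679   13.96189303
 179.94255581] 3.35
microtome 0.92 [ 28. 270.] [ 0.559  -0.0344  0.    ]
microtome 0.17 [ 0. 96.] [ 0.5674 -0.3013  0.    ]
dial_pointer 0.58 [ 1. 94.] [ 0.3705 -0.3453  0.168 ]
lever_handle 0.31 [108. 119.] [ 0.2753 -0.3458  0.173 ]
blade_holder 0.88 [ 68. 307.] [ 0.4556 -0.0206  0.034 ]
```

View pics/w1.png

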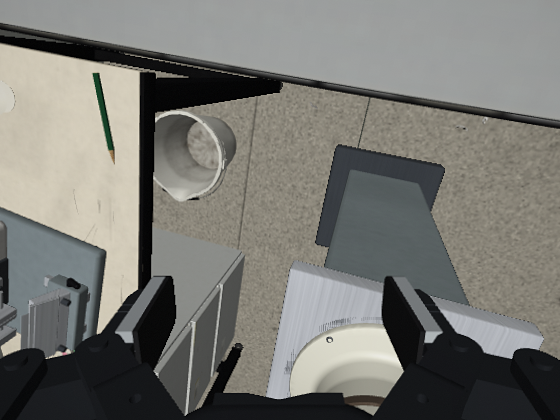

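The view shows the floor and cart: joint 6 ran into its limit (yaw = q1 − q6 + 180). I'll unwind the other way.

```bash
python3 -m inch '[[0,0,0,10],[0,0,0,20],[0,0,0,30],[0,0,0,40],[0,0,0,50],[0,0,0,60],[0,0,0,70],[0,0,0,80]]'
```

```text
time: 4.75
ee_pos: [0.1216, -0.3144, 0.2716]
tcp_rot: [-166.0, 1.8, 0.1]
wrist_force: [-0.8, 0.8, -0.5]
opening: 0.085
grasp_force: 0.0
```

```bash
python3 -m inch '[[3,0,1,10],[7,1,2,20],[11,2,3,30],[16,4,3,40],[20,7,3,50],[24,10,3,60],[28,14,3,70],[32,17,3,80]]'; python3 -c "
from h import *
print(bot.get_obs()['q'])"
```

```text
time: 5.75
ee_pos: [0.4427, -0.1419, 0.3015]
tcp_rot: [-166.0, 1.8, 80.1]
wrist_force: [-0.3, -1.6, 0.4]
opening: 0.0852
grasp_force: 0.0
[-15.89167683   8.57352102  19.62556044 114.82702713  -3.14533586
  84.60850288]
```

The limit left the tool tilted by 14°, and it currently leans toward the base. Stretching radially past the reach in free air should take that tilt out; I'll go up first, then outward.

```bash
python3 -m inch '[[-2,0,5,-8],[-4,0,11,-15],[-4,0,17,-15],[-4,0,22,-15],[-4,0,22,-15],[-4,0,22,-15],[-4,0,22,-15],[-4,0,22,-15]]'; python3 -c "
from h import *
print(bot.get_obs()['q'])"
```

```text
time: 6.75
ee_pos: [0.3919, -0.1412, 0.4515]
tcp_rot: [-169.6, 1.4, 64.6]
wrist_force: [0.2, 0.6, -1.1]
opening: 0.0847
grasp_force: 0.0
[-19.6063367    8.47259043  38.41422542 130.45754578  -0.32272883
  95.98806605]
```

```bash
python3 -m inch '[[0,0,4,0],[0,0,8,0],[0,0,10,0],[0,0,10,0],[0,0,10,0],[0,0,10,0],[0,0,10,0],[0,0,10,0]]'; python3 -c "
from h import *
print(bot.get_obs()['q'],bot.get_obs()['tcp_rot'],bot.get_obs()['ee_pos'])"
```

```text
time: 7.75
ee_pos: [0.3846, -0.1391, 0.477]
tcp_rot: [-173.3, 1.0, 64.5]
wrist_force: [-0.5, 0.5, -0.6]
opening: 0.0847
grasp_force: 0.0
[-19.65322178   6.42300975  40.12784547 130.4610658   -0.33370024
  95.92325515] [-173.31336533    1.02526953   64.50311667] [ 0.38462507 -0.13907462  0.47701494]
```

```bash
python3 -m inch '[[0,0,5,0],[0,0,10,0],[0,0,15,0],[0,0,18,0],[0,0,18,0],[0,0,18,0],[0,0,18,0],[0,0,18,0]]'; python3 -c "
from h import *
print(bot.get_obs()['q'],bot.get_obs()['tcp_rot'],bot.get_obs()['ee_pos'])"
```

```text
time: 8.75
ee_pos: [0.3752, -0.1365, 0.5021]
tcp_rot: [-177.0, 0.7, 64.5]
wrist_force: [0.5, 0.2, 1.0]
opening: 0.0849
grasp_force: 0.0
[-19.75688174   4.30104478  41.71063818 130.46104104  -0.34928522
  95.79957866] [-176.99928323    0.65521675   64.47000465] [ 0.37516625 -0.13654357  0.50206967]
```

```bash
python3 -m inch '[[0,0,5,0],[0,0,8,0],[0,0,8,0],[0,0,8,0],[0,0,8,0],[0,0,8,0],[0,0,8,0],[0,0,8,0]]'; python3 -c "
from h import *
print(bot.get_obs()['q'],bot.get_obs()['tcp_rot'],bot.get_obs()['ee_pos'])"
```

```text
time: 9.75
ee_pos: [0.3724, -0.1359, 0.5247]
tcp_rot: [179.6, 0.3, 64.5]
wrist_force: [-0.0, -0.1, 0.3]
opening: 0.0845
grasp_force: 0.0
[-19.79773512   3.38257686  44.22292682 130.46386624  -0.35469645
  95.73584184] [179.58994608   0.31528595  64.46412947] [ 0.37242523 -0.13588722  0.52466451]
```

```bash
python3 -m inch '[[0,1,-4,10],[1,2,-8,20],[2,4,-12,30],[3,6,-16,40],[5,8,-20,50],[8,10,-22,60],[10,12,-23,70],[12,13,-23,80]]'
python3 -m inch '[[1,0,0,10],[3,0,0,20],[5,0,0,30],[7,0,0,40],[8,0,0,50],[9,0,0,60],[9.5,0,0,70],[9.5,0,0,80]]'
python3 -m inch '[[0,0,-1,10],[0,0,-1,20],[0,0,-1,25],[0,0,-1,25],[0,0,-1,25],[0,0,-1,25],[0,0,-1,25],[0,0,-1,25]]'
python3 - <<'E'
from h import *
p=cam("wrist"); save(p,"w2.png"); print(p["o"]["ee_pos"],p["o"]["tcp_rot"],p["o"]["q"],p["o"]["time"])
look(p,Z)
E
```

```text
time: 10.75
ee_pos: [0.4927, -0.0049, 0.2936]
tcp_rot: [179.6, 0.2, 144.8]
wrist_force: [0.7, -0.1, 0.3]
opening: 0.085
grasp_force: 0.0
time: 11.75
ee_pos: [0.5877, -0.0059, 0.2942]
tcp_rot: [179.5, 0.3, -135.2]
wrist_force: [-0.1, 0.8, 0.6]
opening: 0.0848
grasp_force: 0.0
time: 12.75
ee_pos: [0.5874, -0.0059, 0.2848]
tcp_rot: [179.6, 0.3, -110.6]
wrist_force: [0.3, 1.0, -0.4]
opening: 0.0849
grasp_force: 0.0
[ 0.58738494 -0.00591583  0.28475615] [ 179.5809406     0.31138284 -110.55679199] [ -0.78206069  11.99980848  23.07900303 101.36820346   0.43479165
 -70.22750402] 12.75
microtome 0.81 [294. 128.] [ 0.5557 -0.0337  0.    ]
dial_center 0.79 [239. 233.] [ 6.178e-01 -1.000e-04  1.830e-01]
dial_pointer 0.92 [247. 269.] [0.6272 0.0352 0.168 ]
rider_tip 0.53 [201. 255.] [0.6559 0.0113 0.168 ]
lever_handle 0.27 [331. 276.] [0.5681 0.0612 0.173 ]
blade_holder 0.88 [397. 107.] [ 0.4496 -0.0208  0.034 ]
```

View pics/w2.png

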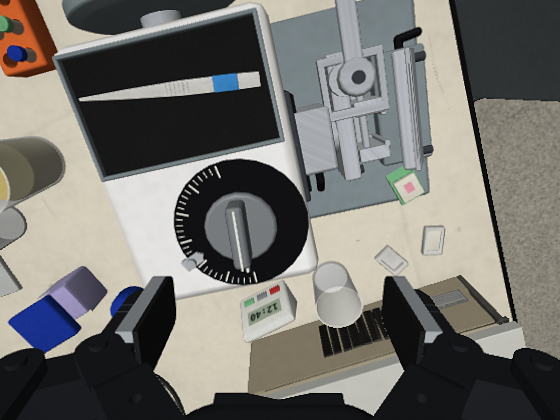

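The dial sits at (241,222), the pointer at (247,270) and the rider tab at (192,262), with its tip near (202,255). I'll enlarge it and refine.

Run:
```python
import cv2
im=cv2.imread("pics/w2.png")[150:295,165:315]
cv2.imwrite("pics/w2c.png",cv2.resize(im,None,fx=4,fy=4,interpolation=cv2.INTER_CUBIC))
```

```text
(no output)
```

View pics/w2c.png

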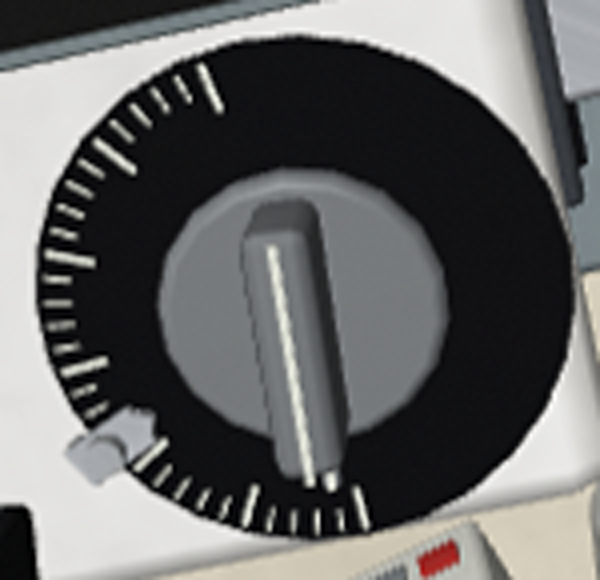

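Run:
```python
from h import *
from scipy.optimize import least_squares
p=cam("wrist")
P=lambda u,z:atz(p,[(u[0]+.5)/4-.5+165,(u[1]+.5)/4-.5+150],z)
z=.166
E=np.array([P(u,z) for u in [(38,280),(300,37),(573,290),(315,537),(480,480),(490,110),(130,105),(200,510)]])
s=least_squares(lambda c:np.hypot(E[:,0]-c[0],E[:,1]-c[1])-c[2],[.618,0,.05]);c=s.x;print("disc",c,s.fun)
a=lambda u,z:(lambda q:(np.round(np.degrees(np.arctan2(q[1]-c[1],q[0]-c[0])),1),np.round(np.hypot(q[0]-c[0],q[1]-c[1]),4)))(P(u,z))
for n,u,zz in [("m0",(362,510),z),("m.5",(253,505),z),("m1",(150,455),z),("m1.5",(85,368),z),("m2",(70,258),z),("m3",(210,88),z),("ptr",(333,490),.168),("ridertip",(157,432),.17),("ridertip0",(150,428),.174)]: print(n,a(u,zz))
b0,b1=P((270,250),.1945),P((308,480),.1945); print("bar ang",np.degrees(np.arctan2(*(b1-b0)[1::-1])),b0,b1)
print("skirt",P((303,300),.1735))
lo=P((85,305),z)
```

```text
disc [6.17745753e-01 4.97834858e-04 4.99404196e-02] [ 0.00064616  0.00040427 -0.0001282   0.00029696 -0.00020543  0.00024317
 -0.00096758 -0.00028936]
m0 (np.float64(81.1), np.float64(0.0452))
m.5 (np.float64(53.4), np.float64(0.0448))
m1 (np.float64(24.4), np.float64(0.0452))
m1.5 (np.float64(-3.2), np.float64(0.0451))
m2 (np.float64(-31.9), np.float64(0.045))
m3 (np.float64(-88.8), np.float64(0.0443))
ptr (np.float64(74.9), np.float64(0.0388))
ridertip (np.float64(19.9), np.float64(0.0386))
ridertip0 (np.float64(16.2), np.float64(0.0371))
bar ang 76.06376079531996 [ 0.61363195 -0.01963771  0.1945    ] [0.62394192 0.02191023 0.1945    ]
skirt [ 0.61686964 -0.00267909  0.1735    ]
```

```bash
python3 -m inch '[[1,0.3,0,3],[2,0.65,-2,6],[3,0.65,-4,6],[3,0.65,-6,6],[3,0.65,-8,6],[3,0.65,-9.9,6],[3,0.65,-9.9,6],[3,0.65,-9.9,6]]' 4.5 30
python3 -m inch '[[0,0,0,0],[0,0,0,0],[0,0,0,0],[0,0,0,0],[0,0,0,0],[0,0,0,0],[0,0,0,0],[0,0,0,0]]' 0.5 25
```

```text
time: 14.2
ee_pos: [0.6175, 0.0005, 0.1863]
tcp_rot: [179.6, 0.3, -104.6]
wrist_force: [0.1, -0.2, 0.4]
opening: 0.0452
grasp_force: 0.0
time: 15.2
ee_pos: [0.6186, 0.0003, 0.1867]
tcp_rot: [179.8, 0.3, -104.6]
wrist_force: [5.1, -1.3, 1.1]
opening: 0.0114
grasp_force: 30.1
```

```bash
python3 -m inch '[[0.05,0,0,-8],[0.05,0,0,-16],[0.05,0,0,-24],[0.05,0,0,-32],[0.05,0,0,-40],[0.05,0,0,-48],[0.05,0,0,-55],[0.05,0,0,-55]]'
python3 - <<'E'
from h import *
p=cam("wrist"); save(p,"w3.png"); print(p["o"]["ee_pos"],p["o"]["tcp_rot"],p["o"]["q"])
look(p,["dial_pointer","rider_tip","dial_center"])
im=cv2.imread("pics/w3.png"); 
q=proj(p,[[.6177+.038*np.cos(.32),.038*np.sin(.32),.168]])[0];print(q)
x,y=int(q[0]),int(q[1]); im=im[max(0,y-75):y+75,max(0,x-100):x+100]; cv2.imwrite("pics/w3c.png",cv2.resize(im,None,fx=4,fy=4,interpolation=cv2.INTER_CUBIC)); print(max(0,x-100),max(0,y-75))
E
```

```text
time: 16.2
ee_pos: [0.6184, 0.0006, 0.1867]
tcp_rot: [179.6, 0.4, -159.5]
wrist_force: [1.9, -0.1, 4.1]
opening: 0.0112
grasp_force: 30.5
[6.18386635e-01 6.14561568e-04 1.86687730e-01] [ 179.61625681    0.41542076 -159.4947249 ] [ -0.16957904  13.485197    13.85579496  90.11741711   0.5056993
 -20.67512799]
dial_pointer 0.71 [281. 337.] [0.6543 0.0149 0.168 ]
rider_tip 0.56 [273. 338.] [0.6564 0.0113 0.168 ]
dial_center 0.61 [280. 288.] [0.6194 0.0014 0.183 ]
dial_center 0.37 [538.  41.] [0.4967 0.0506 0.183 ]
[275.57068881 334.17379743]
175 259
```

View pics/w3c.png

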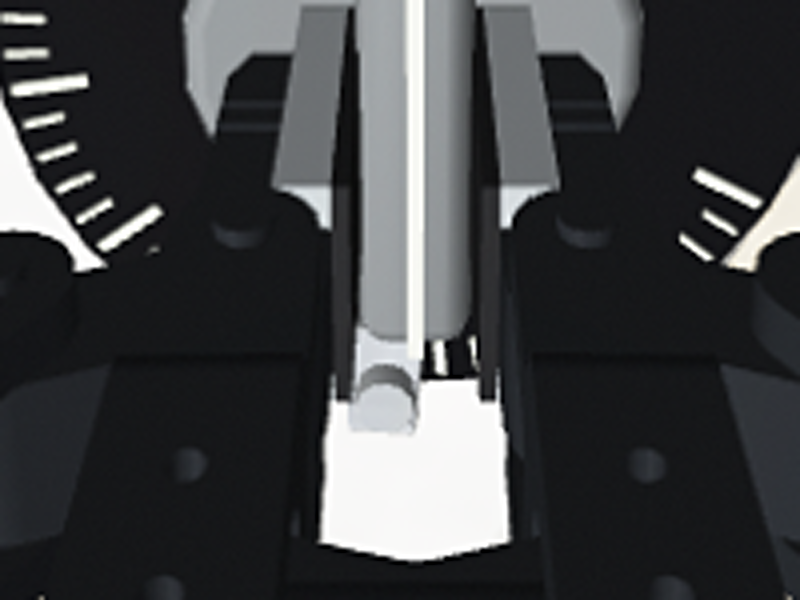

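Run:
```python
from h import *
p=cam("wrist")
P=lambda u,z:atz(p,[(u[0]+.5)/4-.5+175,(u[1]+.5)/4-.5+259],z)
for c in ([.6177,.0005],[.6184,.0006]):
  a=lambda u,z:(lambda q:(np.round(np.degrees(np.arctan2(q[1]-c[1],q[0]-c[0])),1),np.round(np.hypot(q[0]-c[0],q[1]-c[1]),4)))(P(u,z))
  print([a((386,y),z) for y,z in ((345,.170),(385,.174),(415,.172))], a((413,330),.1945))
b0,b1=P((415,10),.1945),P((412,340),.1945);print(np.degrees(np.arctan2(*(b1-b0)[1::-1])))
for u in [(60,85),(130,230),(725,188)]: print(a(u,.166))
```

```text
[(np.float64(15.0), np.float64(0.0428)), (np.float64(15.4), np.float64(0.0455)), (np.float64(16.0), np.float64(0.0518))] (np.float64(18.2), np.float64(0.0206))
[(np.float64(15.2), np.float64(0.0421)), (np.float64(15.5), np.float64(0.0448)), (np.float64(16.1), np.float64(0.0511))] (np.float64(18.5), np.float64(0.0199))
20.161238455127588
(np.float64(-60.4), np.float64(0.044))
(np.float64(-32.1), np.float64(0.0455))
(np.float64(81.1), np.float64(0.0442))
```

```bash
python3 -m inch '[[0,0,0,-2],[0,0,0,-4],[0,0,0,-4],[0,0,0,-4],[0,0,0,-4],[0,0,0,-4],[0,0,0,-4],[0,0,0,-4]]'
python3 -m inch '[[0,0,0,0],[0,0,0,0],[0,0,0,0],[0,0,2,0],[0,0,5,0],[0,0,9,0],[0,0,9,0],[0,0,9,0]]' 4.5 25
python3 - <<'E'
from h import *
p=cam("wrist"); save(p,"w4.png"); print(p["o"]["ee_pos"],p["o"]["tcp_rot"])
look(p,["dial_pointer","rider_tip","dial_center","lever_handle","clamp_lever"])
q=proj(p,[[.6177,.0005,.168]])[0];print(q)
im=cv2.imread("pics/w4.png"); x,y=int(q[0]),int(q[1])+15; im=im[y-75:y+75,x-100:x+100]; cv2.imwrite("pics/w4c.png",cv2.resize(im,None,fx=4,fy=4,interpolation=cv2.INTER_CUBIC)); print(x-100,y-75)
E
```

```text
time: 17.45
ee_pos: [0.6184, 0.0006, 0.1867]
tcp_rot: [179.6, 0.4, -163.4]
wrist_force: [1.6, 0.9, 5.9]
opening: 0.0114
grasp_force: 30.7
time: 18.45
ee_pos: [0.6179, 0.0006, 0.275]
tcp_rot: [179.6, 0.3, -163.5]
wrist_force: [0.9, 0.6, -0.9]
opening: 0.0452
grasp_force: 0.0
[6.17921733e-01 5.98599795e-04 2.74984055e-01] [ 179.56806998    0.27600902 -163.52904548]
dial_pointer 0.93 [277. 261.] [0.6571 0.0115 0.168 ]
rider_tip 0.55 [280. 258.] [0.654  0.0126 0.168 ]
dial_center 0.84 [276. 217.] [ 0.6188 -0.0008  0.183 ]
lever_handle 0.49 [129. 176.] [ 0.6219 -0.1023  0.173 ]
lever_handle 0.48 [ 0. 21.] [ 0.5517 -0.1859  0.173 ]
clamp_lever 0.93 [227.  12.] [ 0.5042 -0.0678  0.14  ]
[277.98121103 208.87816146]
177 148
```

View pics/w4c.png

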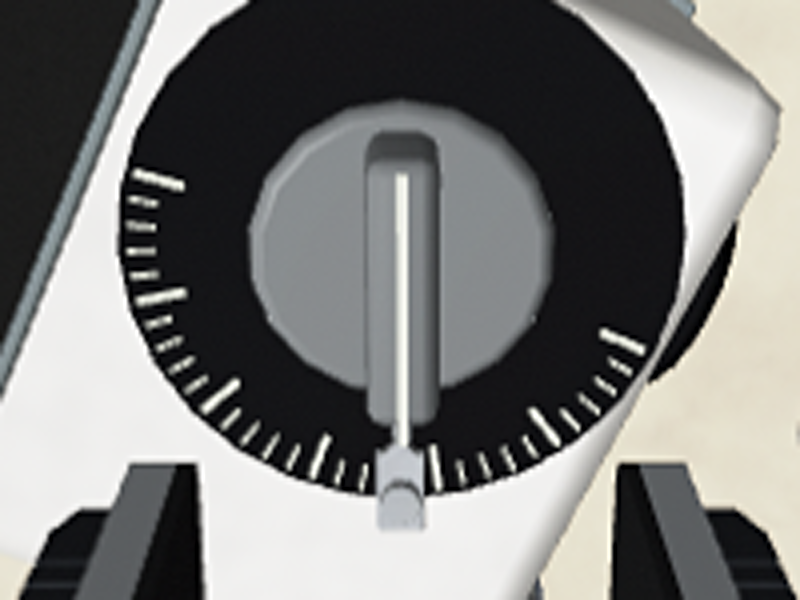

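The white line at column 402 and the rider tip at 401 coincide, so the dial is set and released. Next, the lever.

```bash
python3 -m inch '[[-3,-3,0,0],[-6,-6,0,0],[-9,-10,0,0],[-12,-13,0,0],[-12.3,-13,0,0],[-12.3,-13,0,0],[-12.3,-13,0,0],[-12.3,-13,0,0]]'
python3 - <<'E'
from h import *
p=cam("wrist"); save(p,"w5.png"); print(p["o"]["ee_pos"],p["o"]["tcp_rot"])
look(p,["lever_handle","clamp_lever","microtome","blade_holder"])
E
```

```text
time: 19.75
ee_pos: [0.4954, -0.1288, 0.2754]
tcp_rot: [179.6, 0.3, -163.5]
wrist_force: [-0.2, 0.3, -0.0]
opening: 0.0448
grasp_force: 0.0
[ 0.49539815 -0.12881144  0.27540066] [ 179.56190917    0.2884505  -163.47345106]
lever_handle 0.77 [279. 209.] [ 0.4934 -0.1289  0.173 ]
clamp_lever 0.96 [346. 227.] [ 0.5033 -0.0689  0.14  ]
clamp_lever 0.69 [333. 235.] [ 0.5132 -0.0767  0.14  ]
microtome 0.93 [336. 236.] [ 0.5633 -0.0331  0.    ]
blade_holder 0.61 [387. 156.] [ 0.4503 -0.0222  0.034 ]
```

View pics/w5.png

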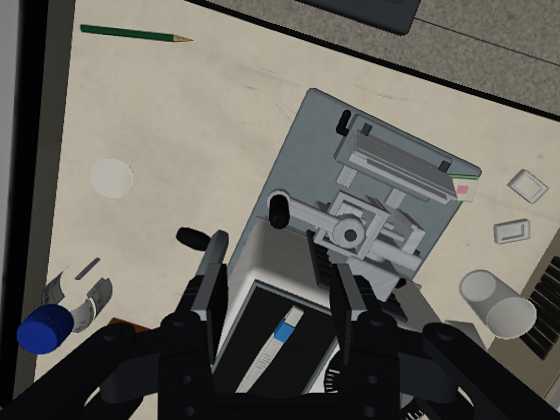

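Handle at (279,209), axis at (346,227): they come out 61 mm apart, against 60 mm given. The close-up agrees with the earlier estimates, so I'll descend and grip.

```bash
python3 -m inch '[[-0.1,0.05,-3,0],[-0.1,0.05,-6,0],[-0.1,0.05,-8.5,0],[-0.1,0.05,-10.7,0],[-0.1,0.05,-10.7,0],[-0.1,0.05,-10.7,0],[-0.1,0.05,-10.7,0],[-0.1,0.05,-10.7,0]]'
python3 -m inch '[[0,0,0,0],[0,0,0,0],[0,0,0,0],[0,0,0,0],[0,0,0,0],[0,0,0,0],[0,0,0,0],[0,0,0,0]]' 0.8 25
python3 -m inch '[[-0.57,0.12,0,0],[-1.14,0.29,0,0],[-1.67,0.53,0,0],[-2.2,0.79,0,0],[-2.68,1.12,0,0],[-3.15,1.49,0,0],[-3.55,1.91,0,0],[-3.94,2.37,0,0]]'
```

```text
time: 21.0
ee_pos: [0.4942, -0.129, 0.1695]
tcp_rot: [179.6, 0.4, -163.5]
wrist_force: [0.8, 0.5, 0.3]
opening: 0.0451
grasp_force: 0.0
time: 22.0
ee_pos: [0.4939, -0.1287, 0.1688]
tcp_rot: [179.6, 0.3, -163.5]
wrist_force: [-1.5, 4.9, 1.8]
opening: 0.0129
grasp_force: 25.0
time: 23.0
ee_pos: [0.4553, -0.1067, 0.169]
tcp_rot: [179.8, 0.4, -163.6]
wrist_force: [4.2, -7.0, -0.6]
opening: 0.0127
grasp_force: 24.8
```

```bash
python3 -m inch '[[-0.32,0.48,0,0],[-0.6,1.0,0,0],[-0.82,1.55,0,0],[-0.99,2.11,0,0],[-1.1,2.69,0,0],[-1.17,3.28,0,0],[-1.17,3.87,0,0],[-1.11,4.45,0,0]]'
python3 - <<'E'
from h import *
p=cam("wrist"); save(p,"w6.png"); print(p["o"]["ee_pos"],p["o"]["tcp_rot"],p["o"]["wrist_force"])
look(p,["lever_handle","clamp_lever","microtome","blade_holder"])
print(proj(p,[[.5033,-.0689,.15],[.444,-.06,.15]]))
im=cv2.imread("pics/w6.png"); cv2.imwrite("pics/w6b.png",cv2.resize(im[60:330,100:460],None,fx=2.2,fy=2.2))
E
```

```text
time: 24.0
ee_pos: [0.4424, -0.0621, 0.169]
tcp_rot: [179.8, 0.2, -163.6]
wrist_force: [-8.0, -6.6, 5.0]
opening: 0.0128
grasp_force: 25.4
[ 0.44239281 -0.06211327  0.16901993] [ 1.79772863e+02  1.78833961e-01 -1.63621728e+02] [-7.97362869 -6.56800439  4.95067188]
lever_handle 0.72 [278. 298.] [ 0.4439 -0.0625  0.173 ]
blade_holder 0.73 [322. 222.] [ 0.4516 -0.0228  0.034 ]
[[234.10509185 365.48831826]
 [282.69493864 272.48740148]]
```

View pics/w6b.png

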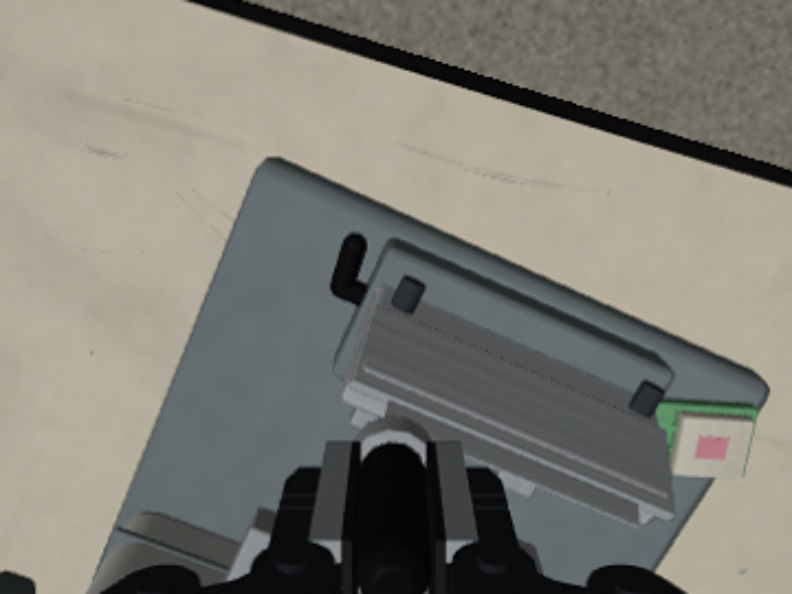

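```bash
python3 -m inch '[[0,0,0,0],[0,0,0,0],[0,0,0,0],[0,0,0,0],[0,0,0,0],[0,0,0,0],[0,0,0,0],[0,0,0,0]]'
python3 - <<'E'
from h import *
from scipy.optimize import least_squares
p=cam("wrist");t=cam("top")
save(t,"t7.png")
P=lambda u,z:atz(p,[(u[0]+.5)/2.2-.5+100,(u[1]+.5)/2.2-.5+60],z)
def ang(a,b,z): d=P(b,z)-P(a,z); return np.degrees(np.arctan2(d[1],d[0])),np.linalg.norm(d)
print("front edge",ang((270,160),(768,383),.03),"right edge",ang((258,172),(120,520),.03),"holder rear",ang((352,385),(660,522),.08),"front",ang((395,240),(665,360),.05))
E_=np.array([[.4939,-.1287],[.4553,-.1067],[.4424,-.0621]])
s=least_squares(lambda c:np.r_[(np.hypot(*(E_-c).T)-.06)],[.503,-.069]);print("axis",s.x,s.fun)
look(t,["lever_handle","clamp_lever"])
b=cam("side");look(b,["lever_handle","clamp_lever"])
E
```

```text
time: 25.25
ee_pos: [0.4424, -0.0616, 0.1691]
tcp_rot: [179.7, 0.2, -163.6]
wrist_force: [-7.0, -1.5, 6.4]
opening: 0.0133
grasp_force: 25.4
front edge (np.float64(82.04431348512006), np.float64(0.1990671604054614)) right edge (np.float64(-7.901169739479545), np.float64(0.14913831172937816)) holder rear (np.float64(80.51324471231823), np.float64(0.11005720382461823)) front (np.float64(81.99199758279386), np.float64(0.10157784647964298))
axis [ 0.50203361 -0.06919687] [ 5.64538496e-05 -7.90940089e-05  5.44197813e-05]
lever_handle 0.47 [242. 162.] [0.6478 0.0084 0.173 ]
clamp_lever 0.41 [375. 164.] [ 0.6538 -0.2676  0.14  ]
lever_handle 0.67 [223. 189.] [ 0.4466 -0.0664  0.173 ]
clamp_lever 0.66 [248. 200.] [ 0.5004 -0.0706  0.14  ]
clamp_lever 0.59 [210. 213.] [ 0.4098 -0.1124  0.14  ]
```

```bash
python3 -m inch '[[-0.04,0.1,0,0],[-0.04,0.1,0,0],[-0.04,0.1,0,0],[-0.04,0.1,0,0],[-0.04,0.1,0,0],[-0.04,0.1,0,0],[-0.04,0.1,0,0],[-0.04,0.1,0,0]]'
python3 - <<'E'
from h import *
p=cam("wrist");look(p,["lever_handle"])
b=cam("side");save(b,"s8.png");im=cv2.imread("pics/s8.png");cv2.imwrite("pics/s8c.png",cv2.resize(im[140:260,190:350],None,fx=4.5,fy=4.5,interpolation=cv2.INTER_CUBIC))
print(bot.get_obs()["wrist_force"])
E
```

```text
time: 26.6
ee_pos: [0.4424, -0.0609, 0.1691]
tcp_rot: [179.7, 0.2, -163.6]
wrist_force: [-4.7, -4.1, 4.0]
opening: 0.0129
grasp_force: 25.2
lever_handle 0.93 [278. 297.] [ 0.4435 -0.0613  0.173 ]
[-5.08851466 -4.7020178   4.56999779]
```

View pics/s8c.png

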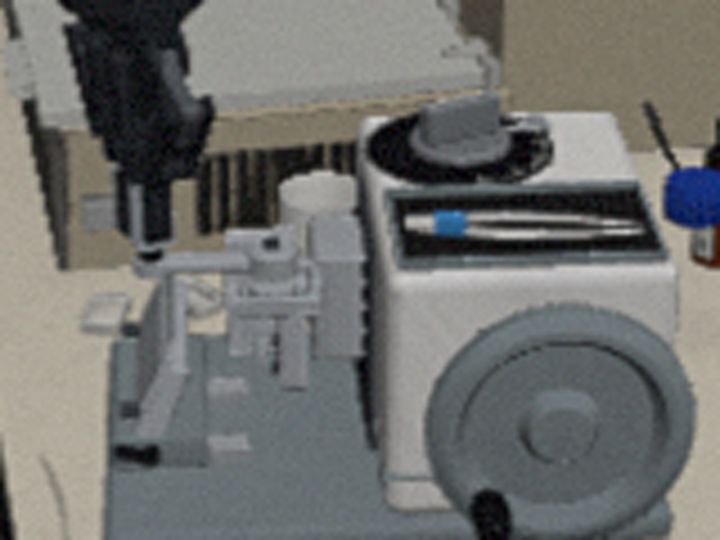

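The lever points straight out to the front and is held there at (150,260). The dial still stands at the rider, and the fingers clear the blade holder. Handing in.

```bash
python3 -c "
from workcell import bot
print(bot.job_done())"
```

```text
the job is handed in; nothing more can be done
None
```

I turned the dial until its pointer stood at the rider and let go, then swung the cam lever to point straight out to the front, where the gripper still holds it; I handed the job in at about 27 s of the 51 s, and the result isn't known yet.

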